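# Click-tighten the bone clamp

### The arm

A 6-joint arm with a two-finger parallel gripper is mounted at the origin on the work surface. World frame = base frame: x ahead of the robot, y to its left, z up, the work surface at z = 0. Lengths are in m, angles in degrees, forces in N, time in s.
With the tool pointing down it reaches from about 0.35 to 0.975 m from the base axis. Payload 7.1 kg.
Tool frame: the origin (TCP) lies midway between the tips of the shut fingers; the grasp point (between the pads) lies 19 mm behind it; x points along the fingers, y is the direction in which the jaws open and shut, and the axes are right-handed (so a half turn about x gives the same grasp; the last joint's range is limited). The gripper opens to 88 mm and grips with 3 to 60 N. Pads are 20 mm wide; open, the fingers measure 115 mm over their backs; the gripper's body (75 mm by 178 mm) begins 61 mm behind the grasp point.
Start: joints at [-1.089, 24.242, 93.386, -0, 62.372, -1.089], TCP at [0.625, 0, 0.223] pointing down, gripper open.
Joint ranges: [-172.04, 172.04], [-51.8, 120.97], [4.93, 147.93], [-75.15, 255.16], [6.16, 154.13], [-145.62, 145.62]. Speed limits (degrees/s): [136.94, 136.94, 172.46, 180, 180, 180].

### API

Orientations are given as [roll, pitch, yaw] about the fixed x, y, z axes, in that order (R = Rz(yaw) Ry(pitch) Rx(roll)).
In Python, from bench import ctrl gives the robot as it stands. Calls block until the motion is done:
- ctrl.move_pose(position, orientation): joint-space move of the TCP to a pose.
- ctrl.move_linear(position, v=0.15, rot=None): straight line of the TCP; rot=None keeps the orientation; v is the mean speed in m/s.
- ctrl.movej(angles): joint-space move.
- ctrl.gripper_to(opening, grip_force=None): finger opening in m; grip_force is the grip in N (None keeps the last); returns when the fingers have stopped.
- ctrl.hold(seconds).
- ctrl.solve_ik(position, orientation): joint angles nearest the present ones, or None.
- ctrl.observe(): the state.
- ctrl.get_image(name): name is "scene" or "side" or "wrist"; returns the picture (400x640x3 uint8, red, green, blue); there is no depth.
- ctrl.camera_info(name): a dict with "intrinsics" (3x3 intrinsics, pixels), "origin" and "orientation" of the camera in the world; the wrist camera has in their place "tool_from_camera" (4x4, takes a point from camera to tool coordinates, whose origin is the TCP and whose axes are the tool frame's). Camera axes: x right, y down, z forward; pixel columns grow to the right and rows downward; lengths in m; the calibration is good to about 2 mm. A picture is of the moment at which its call begins: read the wrist's pose just before it. camera_info takes no time and is no camera call.
A pose or a line that the arm cannot do raises ctrl.PlanningError and nothing moves.
- ctrl.sign_off(): hands the job in, once; it reports no verdict.
The state is a dict: "clock": time; "joints": joint angles; "dq": joint speeds; "joint_efforts": joint torques, N m; "position": TCP position; "eef_rot": TCP orientation; "wrist_force": force on the tool from outside, world axes, zero at the start; "torque": the same for the moment, N m; "opening": finger opening in m.
Only numpy, scipy, OpenCV 4.12 (cv2) and the standard library are available. Lean on these libraries where they do the work, as an engineer would, in place of code of your own. Each camera call takes 0.05 s, during which the arm holds its last target. There are 200 camera calls.

### The job

Tighten the bone clamp's screw: push or pull the wrench's black grip clockwise (seen from above) until the wrench breaks over at its red pivot with a felt click. Then stop at once so that the screw is not driven any further and the bone is not crushed, and take the gripper away, leaving the wrench kinked on the screw. Leave the jar, the brush and the loose fossil where they are.

Things in the scene. Friction and masses are not known exactly. Their poses are not given: they have to be found in the camera images.
- clamp: Bone clamp fixed to the bench: aluminium plate 150 x 170 x 18 mm (x, y; y from -75 to +95), a pale bone along x at y = +50 (about 150 long, top at 69), a blue strap along y over it, top at 72 mm, held by one upright screw. Origin on the underside, on the screw's axis; z up.
- bolt_axis (a point): Point on the clamp screw's upright axis at the height of the wrench's centre line, 95 mm above the bench. The wrench turns level about the vertical through this point; its socket (top at 105 mm) stays on the screw.
- wrench_grip (a point): Middle of the wrench's level black grip, 28 mm diameter, 95 mm above the bench, 200 mm from the screw's axis while straight; grip from 136 to 241 mm, tip at 247. x axis along the handle away from the screw, z up. At the start it points to the robot's right and somewhat ahead. Pulled here the wrench resists with about 5 N, rising smoothly to about 7 N at the click, then nothing.
- bolt (a joint): Angle of the clamp screw, rad, growing as it is tightened (clockwise from above). Starts between 0 and 0.2, stays where it is left. The wrench clicks after a further 0.15 to 0.4 rad, different at each start; the socket sits on any tooth, so the wrench's direction does not tell this angle.
- click (a joint): Break-over joint of the wrench, rad, at the red pivot 30 mm from the screw's axis, same sense as the screw. About 0 = straight. At the set torque the handle gives way: within 6 mm at the grip the resistance falls to nothing, then it springs over by itself to about 0.11 (its stop, 19 mm at the grip) and stays kinked. Let go too early, it springs straight. Pulling on against the stop drives the screw on.
- jar: Bystander: amber jar with white cap, 56 mm diameter, 75 mm high, loose, left of the clamp. Origin at the centre of its underside.
- brush: Bystander: cleaning brush about 170 mm long, loose, lying on the bench to the right of the wrench's sweep. Origin at its underside.
- fossil: Bystander: loose brown-and-cream fossil fragment, about 70 x 35 x 36 mm, on the bench beyond the brush, to the right. Origin at the centre of its underside.

How it is judged (in metres and radians):
On the way:
1. the wrench has broken over (kinked past 0.07 rad) (value of joint click above 0.07 rad), for 0.1 s.
At the end, for the whole second after the job is handed in: The wrench is left kinked (click joint over 0.07 rad), the screw is tight and at rest, its angle between 0.25 and 0.48 rad, and jar, brush and fossil are each within 30 mm of where they began (value of joint click above 0.07 rad and value of joint bolt between 0.25 and 0.48 rad and velocity of joint bolt below 0.05 rad/s and distance of each of jar, brush, fossil from where it was at the start of the episode below 0.03 m); the robot touches nothing.
It fails at once if the screw is driven on after the click (screw angle over 0.48 rad) (value of joint bolt above 0.48 rad).
It fails at once if jar, brush or fossil is moved by more than 30 mm (distance of any of jar, brush, fossil from where it was at the start of the episode above 0.03 m).
It also fails if it takes over 40 s, if anything falls off the work surface, if the arm or the gripper's body presses on something with over 40 N, if the wrist force passes 120 N, or if a joint passes its speed limit or range.

## Working session

There is one attempt and no reset: what is moved stays moved. The work goes in short steps, each a Python script; the robot and the scene stay as the last script left them, time stands still between calls to the robot, and variables do not carry over. Pictures are saved under pics/ and viewed, on a budget of 10 in all, crops included, one or two more only if the job needs it, and the job is handed in when it is done.

```bash
mkdir -p pics; ls; python3 - <<'E'
from bench import ctrl
import cv2
for n in("scene","side"):
    cv2.imwrite(f"pics/{n}0.png",ctrl.get_image(n)[:,:,::-1]); print(n,ctrl.camera_info(n))
print(ctrl.camera_info("wrist")); print(ctrl.observe())
E
```

```text
pics
scene {'intrinsics': array([[362.97263895,   0.        , 315.19961633],
       [  0.        , 362.97263895, 200.64554128],
       [  0.        ,   0.        ,   1.        ]]), 'origin': array([ 1.30255129, -0.18668474,  0.69853338]), 'orientation': array([-130.12350026,    1.10958688,   70.80867885])}
side {'intrinsics': array([[417.57986557,   0.        , 322.62726357],
       [  0.        , 417.57986557, 209.14439177],
       [  0.        ,   0.        ,   1.        ]]), 'origin': array([ 0.5667262 , -0.68622825,  0.85240476]), 'orientation': array([-137.33869635,   -1.15605001,   -1.3587928 ])}
{'intrinsics': array([[292.99748409,   0.        , 322.63109478],
       [  0.        , 292.99748409, 199.96706918],
       [  0.        ,   0.        ,   1.        ]]), 'tool_from_camera': array([[ 1.83326329e-04, -2.69860897e-01,  9.62899300e-01,
        -1.61048228e-01],
       [ 9.99999917e-01, -3.02135805e-04, -2.75066098e-04,
        -1.13325859e-03],
       [ 3.65155939e-04,  9.62899270e-01,  2.69860819e-01,
        -7.36406350e-02],
       [ 0.00000000e+00,  0.00000000e+00,  0.00000000e+00,
         1.00000000e+00]])}
{'clock': 0.1, 'joints': array([-1.08826725e+00,  2.42785169e+01,  9.34279598e+01,  1.82119498e-03,
        6.23733064e+01, -1.08903353e+00]), 'dq': array([ 0.06954902, -0.07446614, -0.11056086,  0.00021832,  0.06770453,
       -0.03539624]), 'joint_efforts': array([ 6.49496542e-04, -5.45618248e+01, -2.74323839e+01,  6.46709581e-02,
        1.88581715e-02,  1.54216096e-06]), 'position': array([6.24482546e-01, 4.81163095e-05, 2.21989963e-01]), 'eef_rot': array([-92.2467959 ,  89.92020054, 177.75312475]), 'wrist_force': array([ 0.46619902, -0.32018487,  0.30654383]), 'torque': array([ 0.03548273, -0.00424127,  0.01264886]), 'opening': 0.08765370952104476}
```

View pics/scene0.png

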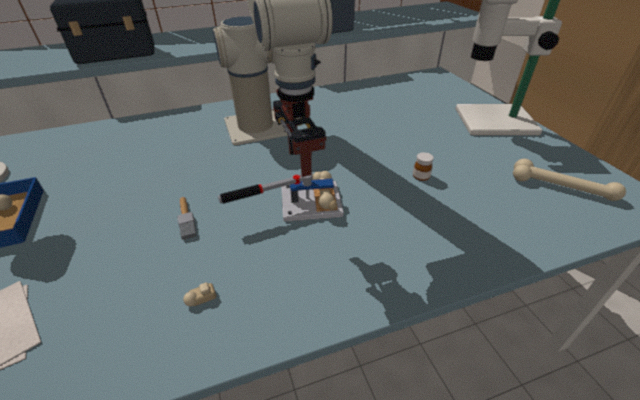

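View pics/side0.png

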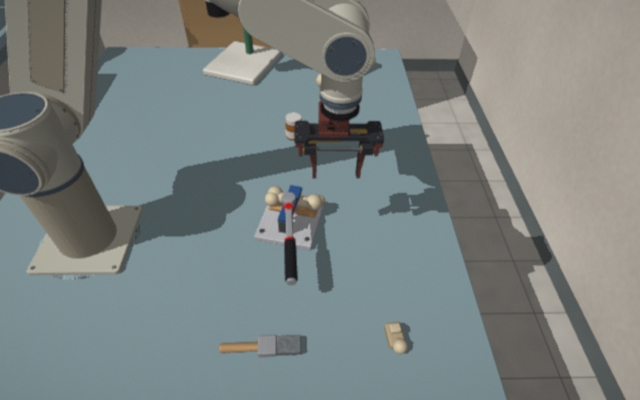

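The scene view shows the wrench grip at about (242,193) and the socket near (302,184). In the side view the grip runs from (290,240) to (291,281), with the socket near (288,201). The jar is at (293,126), the brush at (262,346) and the fossil at (397,338). I'll enlarge both views.

```bash
python3 - <<'E'
import cv2,numpy as np
a=cv2.imread("pics/scene0.png")[160:230,210:350]; b=cv2.imread("pics/side0.png")[180:290,240:350]
a=cv2.resize(a,None,fx=4,fy=4,interpolation=2)  # 560x280, x4
b=cv2.resize(b,None,fx=5,fy=5,interpolation=2)
cv2.imwrite("pics/a.png",a);cv2.imwrite("pics/b.png",b)
E
```

```text
(no output)
```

View pics/a.png

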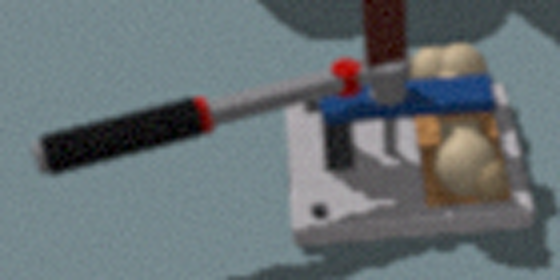

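View pics/b.png

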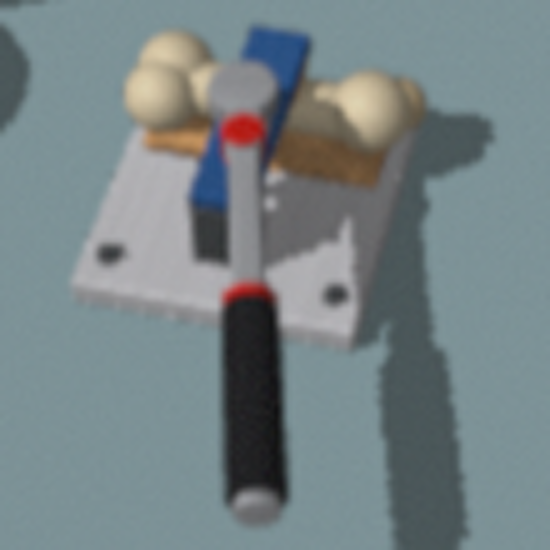

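Socket top: side (288.4,197), scene (307.5,178). Red ring: side (289.3,238.3), scene (260.5,188.5). Tip: side (291,280.5), scene (220.3,198.5). I'll triangulate these and check them against the given sizes.

```bash
cat >h.py <<'E'
from bench import ctrl
import numpy as np, cv2
from scipy.spatial.transform import Rotation as R
def ray(n,uv):
    c=ctrl.camera_info(n); d=np.linalg.inv(c["intrinsics"])@[*uv,1]
    return c["origin"], R.from_euler("xyz",c["orientation"],degrees=True).apply(d)
def atz(n,uv,z):
    o,d=ray(n,uv); return o+d*(z-o[2])/d[2]
def tri(a,b):
    (o,d),(p,e)=ray("scene",a),ray("side",b)
    s=np.linalg.lstsq(np.c_[d,-e],p-o,rcond=None)[0]
    x,y=o+d*s[0],p+e*s[1]; return (x+y)/2,np.linalg.norm(x-y)
E
python3 - <<'E'
from h import *
np.set_printoptions(precision=4,suppress=True)
for n,a,b,z in[("socket",(307.5,178),(288.4,197),.105),("ring",(260.5,188.5),(289.3,238.3),.095),("tip",(220.3,198.5),(291,280.5),.095)]:
    print(n,*tri(a,b),atz("scene",a,z),atz("side",b,z))
print("brush",atz("side",(300,346),.01),atz("side",(220,348),.01),atz("side",(262,337),.02))
E
```

```text
socket [0.5137 0.0539 0.0909] 0.005408483282710778 [0.5351 0.0459 0.105 ] [0.5137 0.0438 0.105 ]
ring [ 0.5201 -0.0823  0.0949] 0.004002245481259491 [ 0.5224 -0.0839  0.095 ] [ 0.5193 -0.08    0.095 ]
tip [ 0.5259 -0.193   0.0936] 0.0015714399749217091 [ 0.5269 -0.1924  0.095 ] [ 0.5264 -0.1947  0.095 ]
brush [ 0.5452 -0.3018  0.01  ] [ 0.3783 -0.3037  0.01  ] [ 0.4652 -0.2854  0.02  ]
```

The ring-to-tip distance of 112 mm fits the 114 mm given. Extrapolating, the axis is at about (0.512, 0.052) and the handle points 3.3° ahead of -y. I discard the socket centre from the scene view because the finger hid it. My plan is to shut the gripper, bring it down on the +x side of the grip, and push towards -x along the arc. Only one side is touched, so the wrench can spring away freely.

```bash
cat >>h.py <<'E'
O=np.array([.512,.052]); 
def pose(phi,off,z,r=.2):
    """phi: handle angle clockwise from -y (rad); off: TCP offset behind the grip centreline"""
    u=np.array([-np.sin(phi),-np.cos(phi)]); t=np.array([-np.cos(phi),np.sin(phi)])
    x=np.array([0,0,-1.]); y=np.r_[t,0]*SGN
    rot=R.from_matrix(np.c_[x,y,np.cross(x,y)]).as_euler("xyz",degrees=True)
    return np.r_[O+r*u-off*t,z],rot
SGN=1
def tang(phi): return np.array([-np.cos(phi),np.sin(phi),0])
E
python3 -W ignore - <<'E'
import h; from h import *
np.set_printoptions(precision=4,suppress=True)
o=ctrl.observe(); m=R.from_euler("xyz",o["eef_rot"],degrees=True).as_matrix(); print(m)
h.SGN=np.sign(-m[0,1]); print(h.SGN)
ctrl.gripper_to(0.0,20)
phi=-.058
p,r=pose(phi,.045,.16); print(p,r,ctrl.solve_ik(p,r))
ctrl.move_pose(p,r)
p,r=pose(phi,.045,.072); ctrl.move_linear(p,v=.1)
o=ctrl.observe(); print(o["clock"],o["position"],o["wrist_force"],o["opening"],o["joints"])
t0=o["clock"]; p,r=pose(phi,.043,.072); ctrl.move_linear(p,v=.02,rot=r); o=ctrl.observe();print(o["clock"]-t0,o["position"]-p,o["wrist_force"])
cv2.imwrite("pics/side1.png",cv2.resize(ctrl.get_image("side")[150:300,200:400,::-1],None,fx=4,fy=4,interpolation=2))
E
```

```text
[[-0.0014  1.     -0.    ]
 [ 0.0001 -0.     -1.    ]
 [-1.     -0.0014 -0.0001]]
-1.0
[ 0.5685 -0.1451  0.16  ] [86.6768 90.      0.    ] [-15.4756  25.5589 100.945   -0.      53.496  -18.7987]
3.1833 [ 0.569  -0.1452  0.0726] [-0.015   0.1101 -0.4484] 0.0006679685703879039 [-15.4716  32.9225 103.1235  -0.0017  43.8928 -18.7983]
0.25 [ 0.0001 -0.0001  0.0005] [ 0.3038 -0.0891  0.0328]
```

View pics/side1.png

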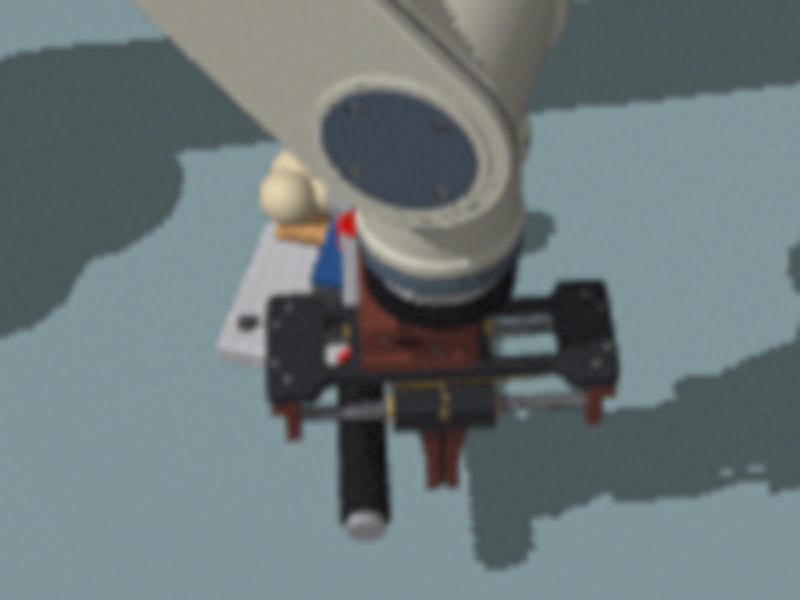

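The shut fingers stand beside the grip (fingers near (440,460), grip at (363,450)) with clear space between. Next I push along the arc, watching the tangential force.

```bash
python3 -W ignore - <<'E'
import h; from h import *
h.SGN=-1
phi=-.058; off=.043
def step(phi,off,v):
    p,r=pose(phi,off,.072); ctrl.move_linear(p,v=v,rot=r); o=ctrl.observe()
    return -o["wrist_force"]@tang(phi),o
F=0;n=0
while F<2 and off>.016:
    off-=.0015; F,o=step(phi,off,.03); 
print("contact",off,F,o["clock"])
pk=F;log=[]; phi0=phi
if F>=2:
  while o["clock"]<30 and phi-phi0<.47:
    phi+=.0015/.2; F,o=step(phi,off,.03); pk=max(pk,F); log.append((round(phi-phi0,4),round(float(F),2)))
    if F>25: print("high"); break
    if pk>4 and F<1.2:
        ctrl.hold(.15); o=ctrl.observe(); F=-o["wrist_force"]@tang(phi); log.append(("re",round(float(F),2)))
        if F<1.2: break
print(log); print(phi,off,o["clock"],o["wrist_force"],o["position"])
cv2.imwrite("pics/side2.png",cv2.resize(ctrl.get_image("side")[150:300,200:400,::-1],None,fx=4,fy=4,interpolation=2))
E
```

```text
contact 0.020499999999999977 5.847155980810683 7.2333
[(0.0075, 6.49), (0.015, 6.66), (0.0225, 6.22), (0.03, 6.6), (0.0375, 6.91), (0.045, 7.81), (0.0525, 6.72), (0.06, 6.25), (0.0675, 6.18), (0.075, 6.62), (0.0825, 6.53), (0.09, 6.41), (0.0975, 7.08), (0.105, 5.6), (0.1125, 6.7), (0.12, 7.35), (0.1275, 6.35), (0.135, 7.43), (0.1425, 8.1), (0.15, 7.91), (0.1575, 8.4), (0.165, 7.57), (0.1725, 7.1), (0.18, 7.32), (0.1875, 7.62), (0.195, 7.4), (0.2025, 7.39), (0.21, 8.47), (0.2175, 8.68), (0.225, 7.68), (0.2325, 8.3), (0.24, 8.14), (0.2475, 7.46), (0.255, 8.08), (0.2625, 9.24), (0.27, 8.39), (0.2775, 8.67), (0.285, 0.26), ('re', 0.18)]
0.22700000000000012 0.020499999999999977 16.8833 [ 0.01521326 -0.71276336 -0.11854786] [ 0.48590191 -0.1472297   0.07173141]
```

View pics/side2.png

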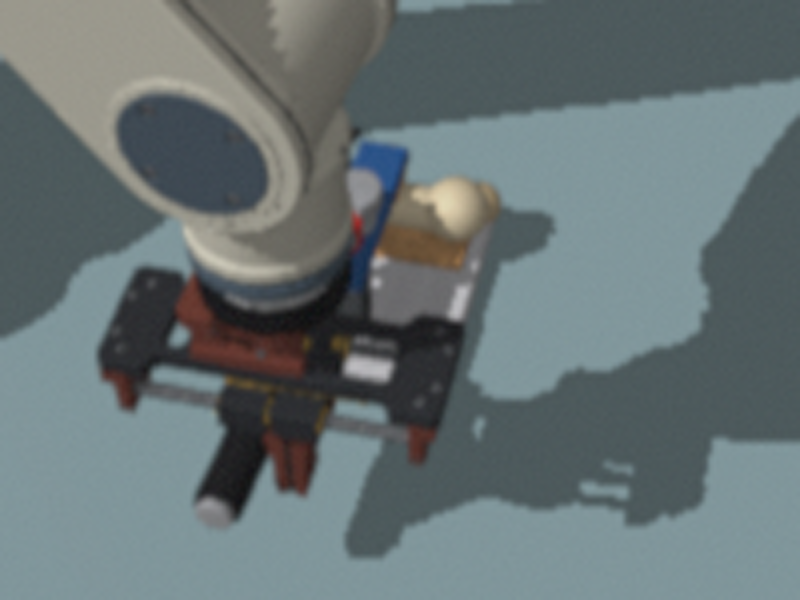

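The force rose to about 9 N, then dropped to 0 in one step. The handle (tip near (215,510)) has sprung clear of the fingers (near (290,460)). I'll back off, rise and check.

```bash
python3 -W ignore - <<'E'
import h; from h import *
h.SGN=-1
p,r=pose(.227,.045,.072); ctrl.move_linear(p,v=.08,rot=r)
p[2]=.25; ctrl.move_linear(p,v=.15)
ctrl.move_pose([.5,.33,.35],r)
o=ctrl.observe(); print(o["clock"],o["wrist_force"])
cv2.imwrite("pics/side3f.png",ctrl.get_image("side")[:,:,::-1])
s=ctrl.get_image("side")[:,:,::-1]
c=cv2.resize(s[180:290,220:370],None,fx=5,fy=5,interpolation=2); cv2.imwrite("pics/side3.png",c)
a=cv2.imread("pics/side0.png")
def diff(x0,x1,y0,y1): return cv2.absdiff(a[y0:y1,x0:x1],s[y0:y1,x0:x1]).mean()
print("brush",diff(215,305,330,360),"fossil",diff(380,412,318,356))
E
```

```text
20.5167 [-0.31897968 -0.32614899  0.39520167]
brush 4.7397530864197535 fossil 4.984649122807017
```

View pics/side3.png

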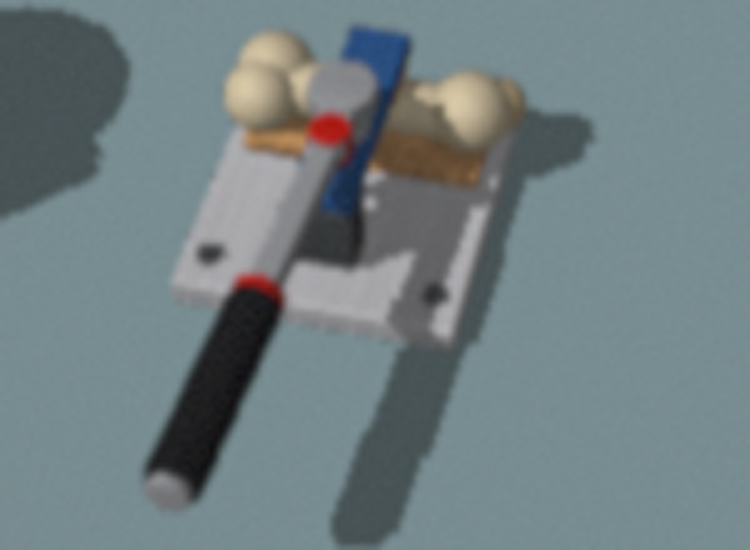

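The wrench now lies with its pivot at crop (330,130), ring at (259,288) and tip at (170,487), and nothing touches it. I'll compute the angles and view the full picture.

```bash
python3 - <<'E'
from h import *
f=lambda u,v,x0:(u/5+x0-.4,v/5+180-.4)
def ang(a,b): d=b-a; return np.arctan2(-d[0],-d[1])
for n,s,p,r,t,x0 in[("before",(243,85),(244,130),(248,293),(257,505),240),("after",(343,88),(330,130),(259,288),(170,487),220)]:
    S,P,G,T=[atz("side",f(*q,x0),z) for q,z in((s,.105),(p,.105),(r,.095),(t,.095))]
    print(n,"head",ang(S,P),"handle",ang(G,T),"pivot-tip",ang(P,T),"len",np.linalg.norm((T-P)[:2]),S[:2],P[:2],T[:2])
E
```

```text
before head -0.04787042483185751 handle -0.06349104982872081 pivot-tip -0.056126438894080845 len 0.20963672942963038 [0.51312242 0.04515187] [0.51459864 0.01433751] [ 0.52635863 -0.19496911]
after head 0.18710414153567956 handle 0.2820036963617687 pivot-tip 0.29890234745934613 len 0.20870414718267896 [0.51318951 0.04305872] [0.50775827 0.01437039] [ 0.44630087 -0.18507988]
```

View pics/side3f.png

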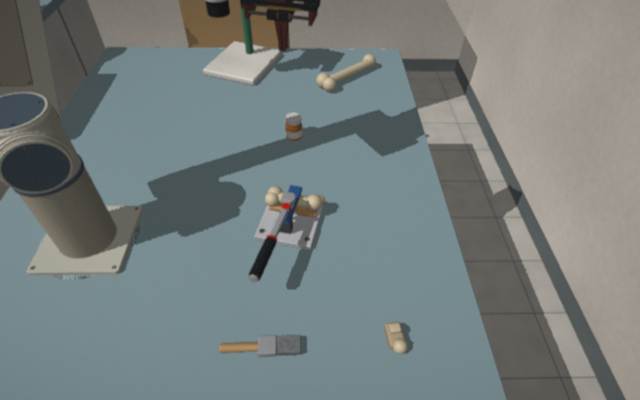

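The handle turned 0.35 rad and the head about 0.235 rad, which leaves a kink of about 0.11 rad. The jar (293,126), brush (262,346) and fossil (397,338) haven't moved, and the arm is clear.

```bash
python3 -c "
from bench import ctrl
ctrl.sign_off(); print(ctrl.observe()['clock'])"
```

```text
the job is handed in; nothing more can be done
the job is handed in; nothing more can be done
```

The wrench clicked and is left kinked on the screw. I handed the job in at about 21 s of robot time, and no verdict was reported.

I pushed the black grip clockwise from one side with the shut gripper, in 1.5 mm steps along the arc. The tangential force rose from about 6 N to about 9 N, a little over the expected 5 to 7 N. It then fell to 0.2 N in one step, and I stopped there, backed the gripper off and lifted it away.

- **Kink:** in the side image the handle turned about 0.35 rad and the wrench head about 0.235 rad. That puts the kink at about 0.11 rad, against the 0.07 rad needed.
- **Screw angle:** the image gives only how far it turned, about 0.235 rad. The starting angle can't be seen, so I couldn't check the final 0.25 to 0.48 rad directly. I did not push on after the click.
- **Bystanders:** the jar, brush and fossil show no movement in the side image, and the gripper is clear of everything.
- **Disagreement:** the scene camera's position for the socket was about 21 mm off the side camera's because a finger hid it. I dropped that point and worked out the screw axis from the handle instead.

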